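# Brush out a cylinder barrel and cap it

## Robot

A 6-joint arm with a two-finger parallel gripper is mounted at the origin on the work surface. World frame = base frame: x ahead of the robot, y to its left, z up, the work surface at z = 0. Lengths are in m, angles in degrees, forces in N, time in s.
With the tool pointing down it reaches from about 0.35 to 0.8 m from the base axis. Payload 7.3 kg.
Tool frame: the origin (TCP) lies where the fingers leave the gripper's body, on its centre line; the fingertips stand 73 mm ahead of it and the grasp point (between the pads) lies 54 mm ahead of it; z points along the fingers, y is the line along which they close (so a half turn about z gives the same grasp; the last joint's range is limited). The gripper opens to 85 mm and grips with 20 to 120 N. Pads are 22 mm wide; open, the fingers measure 114 mm over their backs; the gripper's body (76 mm by 85 mm) begins 54 mm behind the grasp point. The pads swing forward as they close: fully open they stand 13 mm farther back than shut.
Start: joints at [-74.656, 19.595, 87.324, -0, 73.075, -8.365], TCP at [0.211, -0.481, 0.304] pointing down, gripper open.
Joint ranges: [-145.02, 145.02], [-44.19, 115.74], [2.07, 154.8], [-57.11, 237.11], [16.16, 152.29], [-177.93, 177.93]. Speed limits (degrees/s): [147.25, 147.25, 180, 180, 180, 180].

## Interface

Orientations are given as a 3x3 rotation matrix whose columns are the frame's x, y, z axes.
In Python, from rig import get_obs, snapshot, sign_off gives the robot as it stands. The module is installed in compiled form; this text tells all that it offers.
- The arm moves only by the tool step_arm, never from a script. Its arguments are lists of equal length, an entry for each row: "slide": the shift along the tool's x, y, z in mm, a list of three; "angular": the turn, a rotation vector about the tool's x, y, z in degrees, a list of three; "hand": the finger opening in mm, from 0 to 85.4. A call has 1 to 20 rows; each row is the pose to reach, as a shift and turn from the pose commanded when the call began, along the tool's axes at that moment; what a row does not reach only later rows make up. A row lasts 1/10 s, in which the tool goes at most 50 mm and 8.59 degrees, less where a joint would pass 70% of its speed; a pose out of reach is approached as far as the arm can. A call with a gripper value outside its range is refused whole. The fingers move at their own pace and stop on an object; "force" is the grip in N (left out, the last holds). Time passes only in rows, so rows that repeat a pose let the fingers close. It gives the time, the measured TCP pose, the force, the opening and the grip force at its end, in the units of the state.
- get_obs(): the state, without advancing time (a new reading comes with each control period).
- snapshot(name): name is "scene" or "top" or "wrist"; returns a dict with "pixels" (384x512x3 uint8, red, green, blue), "fx", "fy", "cx", "cy" (pixels), "cam_to_world" (4x4, takes a point from camera to world coordinates). Camera axes: x right, y down, z forward; pixel columns grow to the right and rows downward; lengths in m; the calibration is good to about 2 mm. The wrist camera is an equidistant fisheye: a pixel r from the principal point sees the ray r / f radians off the axis. A picture is of the moment at which its call begins. There is no depth.
- sign_off(): hands the job in; it is judged then, once.
The state is a dict: "clock": time; "joint_pos": joint angles; "qd": joint speeds; "joint_efforts": joint torques, N m; "eef_pos": TCP position; "tcp_rot": TCP orientation; "ft_force": force on the tool from outside, world axes, zero at the start; "wrist_torque": the same for the moment, N m; "gripper_width": finger opening in m; "grip_force": force on a finger pad.
Only numpy, scipy, OpenCV 4.12 (cv2) and the standard library are available. Lean on these libraries where they do the work, as an engineer would, in place of code of your own. Each camera call takes 0.05 s, during which the arm holds its last target. There are 200 camera calls.

## Task

Take the long brush out of its holder and brush out the bore of the standing cylinder barrel: go right to the bottom three times, drawing the bristles up until most of them show above the mouth between one time and the next. Then stand the brush back in its holder, bristles down, and close the barrel with the dust cap that fits it, the smaller of the two knobbed caps in the bin, seated flat. Do not tip the barrel or push it out of its place, and leave the other parts where they are.

Things in the scene. Friction and masses are not known exactly. Their poses are not given: they have to be found in the camera images.
- barrel: Bare aluminium cylinder barrel standing loose on the bench, about 0.9 kg, 100 mm tall: round foot flange 90 mm across, 10 mm thick, four dark screws; tube 62 mm outside. Blind bore 44 mm across, open at the top, 90 mm deep, its floor 10 mm above the origin. Origin: centre of the underside, z up. Its place and the holder's may be exchanged.
- holder: Dark steel brush holder fixed to the bench: round open pot 52 mm outside, 44 mm inside, on an 80 mm square foot 6 mm thick; rim 80 mm above the bench, inner floor 6 mm above it. Origin: centre of the underside, z up.
- brush: Bore brush, 210 mm, about 0.12 kg, upright and loose in the holder, bristles down, not always central. Origin: centre of the bristle end; z towards the handle. Brass bristles 0-70 mm from the origin, 42 mm across, soft, giving way without force round a solid core 30 mm across; rod 8 mm across to 110 mm; round wooden handle 24 mm across, 110-210 mm: grip it from above at about 190 mm.
- bin: Grey low steel bin fixed to the bench, 115 (its x) by 330 (its y) mm, walls 4 mm thick and 25 mm high, floor 4 mm thick; two dividers make three compartments in a row along y, each about 107 by 105 mm inside. The smaller cap, the larger cap and a bearing lie one in each, in any order. Origin: centre of the underside.
- cap: Smaller black plastic dust cap, 70 g, knob up in a bin compartment; fits the barrel. From the origin (centre of its underside) up: spigot 34 mm across, 12 mm high, entering the 44 mm bore with 5 mm to spare all round; disc 60 mm across, 8 mm thick, resting on the barrel's rim; round knob 20 mm across from 20 to 50 mm. Seated, its origin is 88 mm above the barrel's.
- cap_big: The larger black dust cap, 70 g, of the same shape and heights as the smaller but with a disc 84 mm and a spigot 56 mm across: too big for the bore. Stays in the bin.
- bin_bearing: Steel ball bearing without knob, 52 mm across, 15 mm high, flat in one bin compartment. Stays there. Origin: centre of the underside.
- bearing_a: Small steel bearing, 46 mm across, 14 mm high, lying on the bench between the places of barrel and holder. Stays there.
- bearing_b: Lower of two large stacked steel bearings, each 80 mm across, 20 mm high, on the bench beyond the barrel. Stays there.
- bearing_c: Upper of the two large stacked bearings. Stays there.
- spray: Bare metal spray can, 60 mm across, 170 mm tall, standing on the bench beyond the barrel. Stays there. Origin: centre of the underside.
- wrench: Steel wrench lying on the bench near the robot. Stays there. Origin: under its middle.
- hammer: Hammer lying on the bench beyond the barrel and holder. Stays there. Origin: under its middle.

How it is judged (in metres and radians):
On the way, in this order (a step that is already met when the one before it is completed fails the run):
1. the held brush reaches the bottom of the bore for the first time (bristle end within 12 mm of the floor) (z of brush in the frame of barrel below 0.022 m and horizontal distance between brush and barrel below 0.02 m and contact force between the fingers and brush above 0.5 N), for 0.05 s.
2. the held brush is drawn up until its bristle end is 50 mm or more above the bore's floor, still over the bore (z of brush in the frame of barrel above 0.06 m and horizontal distance between brush and barrel below 0.02 m and contact force between the fingers and brush above 0.5 N), for 0.05 s.
3. the held brush reaches the bottom of the bore for the second time (bristle end within 12 mm of the floor) (all of step 1), for 0.05 s.
4. the held brush is drawn up until its bristle end is 50 mm or more above the bore's floor, still over the bore (all of step 2), for 0.05 s.
5. the held brush reaches the bottom of the bore for the third time (bristle end within 12 mm of the floor) (all of step 3), for 0.05 s.
6. the brush stands bristles down in its holder again, released (horizontal distance between brush and holder below 0.025 m and z of brush in the frame of holder below 0.025 m and angle between brush's own z axis and vertical below 0.4 rad and contact force between the fingers and brush below 0.1 N), for 0.2 s.
At the end, for the whole second after the job is handed in: Brush released, at rest in its holder, bristles down (end within 25 mm of its axis and below 25 mm, lean under 0.4 rad); smaller cap released, at rest on the barrel (within 9 mm of its axis, 84-92 mm above its origin, square to 0.08 rad); barrel upright to 0.05 rad, within 40 mm of its start (all of step 6 and linear speed of each of brush, cap below 0.02 m/s and horizontal distance between cap and barrel below 0.009 m and z of cap in the frame of barrel between 0.084 and 0.092 m and angle between the z axis of cap and the z axis of barrel, either way round below 0.08 rad and contact force between the fingers and cap below 0.1 N and angle between barrel's own z axis and vertical below 0.05 rad and distance of barrel from where it was at the start of the episode below 0.04 m); the robot touches nothing.
It fails at once if the barrel tipped more than 0.2 rad (angle between barrel's own z axis and vertical above 0.2 rad).
It fails at once if the barrel moved more than 40 mm (distance of barrel from where it was at the start of the episode above 0.04 m).
It fails at once if a part that is to stay (larger cap, bearing in the bin, bench bearings, spray can, wrench, hammer) moved more than 40 mm (distance of any of cap_big, bin_bearing, bearing_a, bearing_b, bearing_c, spray, wrench, hammer from where it was at the start of the episode above 0.04 m).
It also fails if it takes over 72 s, if anything falls off the work surface, if the arm or the gripper's body presses on something with over 40 N, if the wrist force passes 120 N, or if a joint passes its speed limit or range.

## Working session

There is one attempt and no reset: what is moved stays moved. The work goes in short steps, Python scripts to look and compute and a tool call to move; the robot and the scene stay as the last step left them, time stands still between calls to the robot, and variables do not carry over. Pictures are saved under pics/ and viewed, at most 12 in all, crops included, and the job is handed in when it is done.

Besides the shell and the picture viewer there is one more tool, called after ">>>" as name(argument=value, ...), one argument or row to a line, values as JSON. step_arm: Moves the arm, as the interface text tells. Its arguments: {"type":"object","properties":{"slide":{"type":"array"},"angular":{"type":"array"},"hand":{"type":"array"},"force":{"type":"number"}},"required":["slide","angular","hand"]}

```bash
mkdir -p pics; cat > h.py <<'E'
import numpy as np, cv2
from rig import get_obs, snapshot, sign_off
def shot(n,f=None):
    s=snapshot(n)
    if f: cv2.imwrite('pics/'+f,cv2.cvtColor(s['pixels'],cv2.COLOR_RGB2BGR))
    return s
def ray(s,u,v):
    x=(u-s['cx'])/s['fx'];y=(v-s['cy'])/s['fy'];T=np.array(s['cam_to_world'])
    if s.get('name')=='wrist':
        r=np.hypot(x,y);k=np.sin(r)/max(r,1e-9);d=np.array([x*k,y*k,np.cos(r)])
    else: d=np.array([x,y,1.])
    d=T[:3,:3]@d
    return T[:3,3],d/np.linalg.norm(d)
def plane(s,u,v,z):
    o,d=ray(s,u,v);return o+d*(z-o[2])/d[2]
def tri(*rs):
    A=0;b=0
    for o,d in rs:
        P=np.eye(3)-np.outer(d,d);A=A+P;b=b+P@o
    p=np.linalg.solve(A,b);return p,[np.linalg.norm(np.cross(p-o,d)) for o,d in rs]
E
python3 - <<'E'
from h import *
a=shot('scene','scene0.png');b=shot('top','top0.png');w=shot('wrist')
for s in(a,b,w):print(s['fx'],s['cx'],s['cy'],np.round(s['cam_to_world'],3).tolist())
o=get_obs();print(o['clock'],o['eef_pos'],np.round(o['tcp_rot'],3).tolist(),o['gripper_width'])
E
```

```text
385.8390325303555 254.81630617612936 189.10608662479504 [[-0.523, 0.555, -0.647, 1.183], [0.852, 0.345, -0.394, 0.412], [0.005, -0.757, -0.653, 0.698], [0.0, 0.0, 0.0, 1.0]]
463.91001746404845 264.336964765671 191.24698385993736 [[0.023, -0.989, 0.148, 0.323], [-1.0, -0.025, -0.009, 0.021], [0.012, -0.148, -0.989, 1.521], [0.0, 0.0, 0.0, 1.0]]
297.3186396354542 255.52529351553883 193.7220011295603 [[0.403, -0.877, -0.262, 0.277], [-0.915, -0.386, -0.114, -0.452], [-0.001, 0.286, -0.958, 0.373], [0.0, 0.0, 0.0, 1.0]]
0.15 [ 0.21105876 -0.48047511  0.3034011 ] [[0.916, 0.402, -0.0], [0.402, -0.916, 0.001], [0.0, -0.001, -1.0]] 0.08553168994590403
```

View pics/scene0.png

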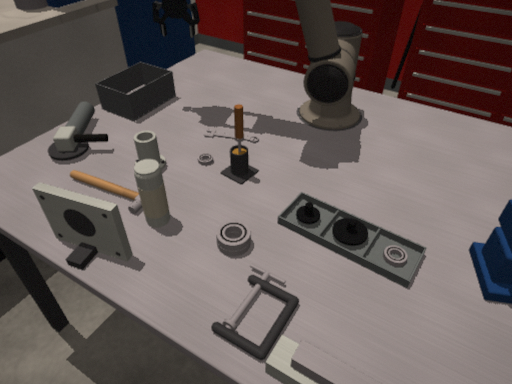

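View pics/top0.png

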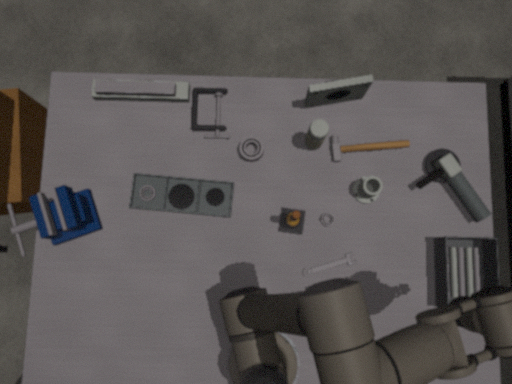

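Scene: the brush's orange handle rises from about (239,107) to the holder at (240,165). The barrel is at (147,145), the small cap at (308,212), the big cap at (350,230), the spray can at (152,190). Top: brush (294,218), barrel mouth (371,186), small cap (215,197). I'll crop these for detail.

```bash
python3 - <<'E'
from h import *
a=cv2.imread('pics/scene0.png');b=cv2.imread('pics/top0.png')
def c(im,x,y,w,h,k): return cv2.resize(im[y:y+h,x:x+w],(w*k,h*k),interpolation=cv2.INTER_CUBIC)
o=np.zeros((600,800,3),np.uint8)
for im,x,y,px,py in((a,120,120,0,0),(a,205,90,270,0),(a,270,185,540,0),(b,345,160,0,300),(b,265,190,270,300),(b,185,165,540,300)):
    o[py:py+300,px:px+260]=c(im,x,y,65 if 1 else 0,75,4)
cv2.imwrite('pics/crop.png',o)
E
```

```text
(no output)
```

View pics/crop.png

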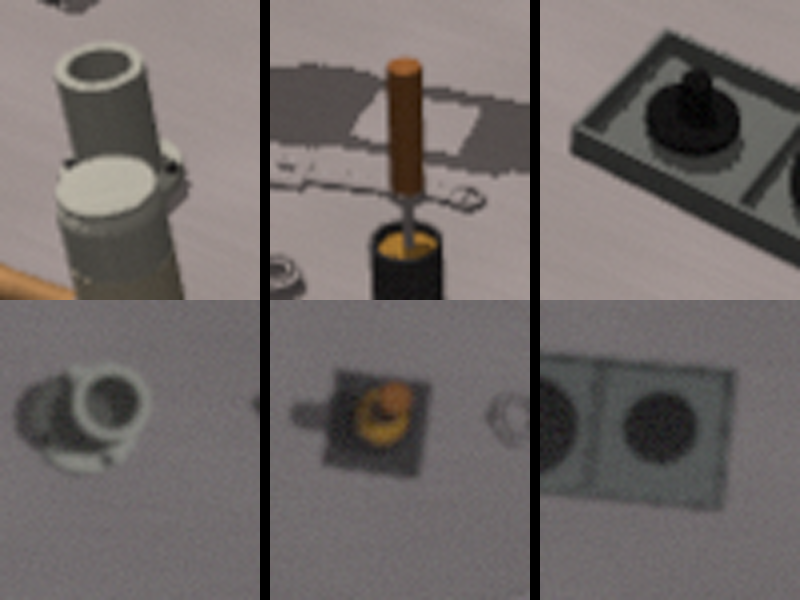

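```bash
python3 - <<'E'
from h import *
a=shot('scene');b=shot('top')
P={'barrel mouth .100':((144.9,136.4),(372.1,185.3),.1),'brush top .216':((238.2,106.2),(296.4,213.3),.216),'bristles~.076':((238.8,149.6),(293.1,218.4),.076)}
for n,(p,q,z) in P.items():
    print(n,*[np.round(x,4) for x in tri(ray(a,*p),ray(b,*q))],plane(a,*p,z).round(4),plane(b,*q,z).round(4))
print('knob .054',plane(a,308.8,202.6,.054).round(4),'disc .024',plane(b,215.1,196.4,.024).round(4))
# orange handle mask axis, scene; black disc, top
for s,n in((a,'a'),(b,'b')):
    h=cv2.cvtColor(s['pixels'],cv2.COLOR_RGB2HSV)
    m=cv2.inRange(h,(5,110,50),(22,255,255));k,l,st,c=cv2.connectedComponentsWithStats(m)
    for i in range(1,k):
        if st[i][4]>15: print(n,st[i],c[i].round(1))
    g=cv2.inRange(h,(0,0,0),(179,255,45));k,l,st,c=cv2.connectedComponentsWithStats(g)
    for i in range(1,k):
        if 100<st[i][4]<2000: print(n,'dark',st[i],c[i].round(1))
E
```

```text
barrel mouth .100 [ 0.5625 -0.327   0.1015] [0.0007 0.0007] [ 0.5612 -0.3296  0.1   ] [ 0.5623 -0.3269  0.1   ]
brush top .216 [ 0.4565 -0.0822  0.2179] [0.0008 0.0008] [ 0.4533 -0.0834  0.216 ] [ 0.4571 -0.083   0.216 ]
bristles~.076 [ 0.4549 -0.0838  0.0827] [0.0003 0.0003] [ 0.447  -0.0895  0.076 ] [ 0.4553 -0.084   0.076 ]
knob .054 [0.519  0.1632 0.054 ] disc .024 [0.5257 0.1671 0.024 ]
a [234 105   9  34 259] [238.6 120.8]
a [232 148  15   7  79] [238.7 151. ]
a [ 71 171  68  29 559] [103.4 184.4]
a dark [ 45   0  35   7 159] [59.2  2.2]
a dark [295   0  46  63 642] [310.6  34.8]
a dark [381   0  23  19 218] [392.2   8.3]
a dark [389   9  32  82 317] [404.3  54.9]
a dark [335  21  27  16 332] [346.9  29.1]
a dark [214  39  29  14 128] [227.6  45.3]
a dark [ 306   63   43   42 1379] [327.2  83.1]
a dark [ 51 108  57  53 541] [ 83.  139.7]
a dark [231 146  27  38 469] [240.5 165.8]
a dark [282 194  55  31 585] [308.6 210.6]
a dark [499 203  13  47 309] [507.  223.6]
a dark [ 64 209  32  27 523] [ 79.1 222.4]
a dark [321 211  57  35 960] [350.2 229.9]
a dark [279 218 130  68 726] 
[... 163 characters left out ...]
 20 220] [495.6 296.2]
a dark [213 299  85  61 363] [260.9 336.7]
b [   0   88   27  115 1451] [ 14.3 150.8]
b [341 141  68  11 370] [375.5 145.8]
b [287 211  13  15 142] [293.5 218.1]
b dark [320  87  33  15 238] [337.1  94.4]
b dark [192  89  27  23 126] [200.7  94.8]
b dark [ 20  92  26  41 397] [ 31.1 113.2]
b dark [  0  94  13  30 211] [  5.9 107.9]
b dark [ 21 131  21  50 331] [ 29.9 156.4]
b dark [  0 140  10  44 206] [  3.7 159.2]
b dark [416 150  61  71 619] [439.7 177.6]
b dark [169 185  25  23 413] [181.  195.4]
b dark [ 12 186  23  28 228] [ 22.9 204.1]
b dark [ 66 188  27  42 381] [ 79.7 210.6]
b dark [207 189  17  17 211] [214.7 196.3]
b dark [501 357  11  27 207] [506.6 370.1]
```

>>> step_arm(
  slide=[
    [324,-266,-56],
    [324,-266,-56],
    [324,-266,-56],
    [324,-266,-56],
    [324,-266,-56],
    [324,-266,-56],
    [324,-266,-56],
    [324,-266,-56],
    [324,-266,-56],
    [324,-266,-56],
    [324,-266,-56],
    [324,-266,-56],
  ],
  angular=[
    [0,0,0],
    [0,0,0],
    [0,0,0],
    [0,0,0],
    [0,0,0],
    [0,0,0],
    [0,0,0],
    [0,0,0],
    [0,0,0],
    [0,0,0],
    [0,0,0],
    [0,0,0],
  ],
  hand=[85,85,85,85,85,85,85,85,85,85,85,85],
)

```text
clock: 1.45
eef_pos: [0.4004, -0.1077, 0.3596]
tcp_rot: [[0.916, 0.401, -0.001], [0.401, -0.916, -0.0], [-0.001, -0.0, -1.0]]
ft_force: [-0.4, -1.1, 0.7]
gripper_width: 0.0848
grip_force: 0.0
```

```bash
python3 - <<'E'
from h import *
s=shot('wrist','w1.png');np.savez('w1.npz',**s)
t=shot('top','t1.png')
o=get_obs();print(o['clock'],o['eef_pos'],o['tcp_rot'].round(3).tolist(),o['ft_force'],s['fx'],s['cx'],s['cy'])
E
```

```text
1.55 [ 0.40040927 -0.10788894  0.35968515] [[0.916, 0.4, -0.0], [0.4, -0.916, -0.0], [-0.0, -0.0, -1.0]] [ 0.64287331 -0.33317812 -0.36156936] 297.3186396354542 255.52529351553883 193.7220011295603
```

View pics/w1.png

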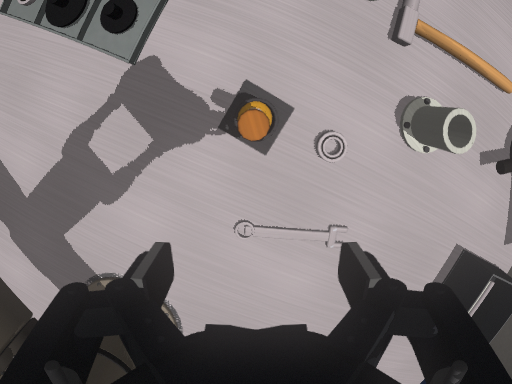

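The wrist view shows the brush top at (254,125), the holder foot centred near (257,118), the barrel mouth at (459,130), and the small cap's knob at about (122,10). Next I'll measure these with masks.

```bash
python3 - <<'E'
from h import *
s=dict(np.load('w1.npz'));s['name']='wrist'
h=cv2.cvtColor(s['pixels'],cv2.COLOR_RGB2HSV)
p=s['pixels']
print('hsv top',h[125,254],'bristle',h[107,258],'foot',h[130,235],'rim',h[100,262],'barrel rim',h[130,442],'bore',h[130,460],'knob',h[8,122],'disc',h[25,115])
def holder():
    m=cv2.inRange(h,(0,0,0),(179,255,95));m[:75]=0;m[165:]=0;m[:,:200]=0;m[:,305:]=0
    m|=cv2.inRange(h,(5,110,0),(30,255,255))
    m=cv2.morphologyEx(m,cv2.MORPH_OPEN,np.ones((13,13)))
    c=max(cv2.findContours(m,0,1)[0],key=cv2.contourArea)
    q=np.array([plane(s,u,v,.006)[:2] for u,v in c[:,0]],np.float32)*1000
    return cv2.minAreaRect(q)
print('holder foot',holder())
m=cv2.inRange(h,(5,110,0),(30,255,255))
c=max(cv2.findContours(m[:170],0,1)[0],key=cv2.contourArea)
print(cv2.boundingRect(c))
for y in range(96,144,4): print(y,[tuple(map(int,h[y,x])) for x in range(240,276,6)])
E
```

```text
hsv top [ 14 174 183] bristle [ 19 194 196] foot [173  19  55] rim [168  17  77] barrel rim [24 15 84] bore [20 10 73] knob [150  11  24] disc [ 0  9 27]
holder foot ((453.26611328125, -83.91130065917969), (80.98695373535156, 79.46688842773438), 84.43085479736328)
(415, 19, 97, 74)
96 [(0, 5, 49), (0, 15, 50), (0, 16, 49), (0, 10, 79), (173, 13, 79), (0, 6, 79)]
100 [(165, 10, 49), (160, 12, 63), (170, 11, 69), (0, 14, 73), (173, 14, 72), (165, 13, 81)]
104 [(0, 16, 47), (17, 161, 98), (19, 193, 197), (19, 192, 193), (19, 189, 166), (173, 14, 75)]
108 [(10, 46, 50), (19, 175, 115), (17, 96, 106), (16, 107, 198), (19, 193, 197), (173, 23, 45)]
112 [(18, 168, 106), (14, 173, 156), (14, 176, 172), (13, 175, 172), (18, 186, 174), (18, 182, 157)]
116 [(13, 163, 117), (14, 178, 176), (14, 174, 180), (14, 177, 180), (14, 173, 161), (19, 191, 190)]
120 [(14, 175, 165), (14, 175, 175), (14, 176, 183), (14, 176, 177), (13, 172, 168), (19, 190, 189)]
124 [(14, 175, 169), (13, 174, 174), (14, 177, 186), (14, 176, 174), (14, 174, 169), (18, 176, 151)]
128 [(14, 171, 160), (14, 173, 172), (14, 175, 181), (13, 173, 174), (13, 171, 172), (5, 33, 46)]
132 [(13, 166, 141), (14, 171, 171), (14, 174, 176), (14, 174, 174), (14, 172, 176), (0, 15, 67)]
136 [(173, 14, 74), (14, 172, 168), (14, 173, 175), (14, 173, 180), (12, 134, 97), (173, 13, 81)]
140 [(174, 13, 97), (0, 13, 81), (12, 151, 128), (9, 76, 67), (0, 10, 79), (0, 9, 82)]
```

```bash
python3 - <<'E'
from h import *
s=dict(np.load('w1.npz'));s['name']='wrist'
h=cv2.cvtColor(s['pixels'],cv2.COLOR_RGB2HSV)
m=cv2.inRange(h,(10,120,120),(16,255,255));m[:100]=0;m[150:]=0
c=max(cv2.findContours(m,0,1)[0],key=cv2.contourArea)
e=cv2.fitEllipse(c);print(e,cv2.boundingRect(c))
r1=ray(s,*e[0])
a=shot('scene');b=shot('top')
r2=ray(b,296.4,213.3)
print('C',r1[0])
r3=ray(a,238.2,106.2)
print('brush top',tri(r1,r3),tri(r1,r2,r3),plane(s,*e[0],.216),plane(s,*e[0],.218))
# barrel mouth: bright ring
g=cv2.cvtColor(s['pixels'],cv2.COLOR_RGB2GRAY)
k=cv2.resize(g[85:175,395:485],None,fx=4,fy=4,interpolation=cv2.INTER_CUBIC)
k2=cv2.resize(s['pixels'][0:45,75:165],None,fx=4,fy=4,interpolation=cv2.INTER_CUBIC)
o=np.zeros((360,760,3),np.uint8);o[:,:360]=k[...,None];o[:180,400:]=k2[...,::-1]
cv2.imwrite('pics/c2.png',o)
E
```

```text
((253.2355194091797, 124.69100189208984), (30.068727493286133, 30.105838775634766), 49.613624572753906) (238, 110, 31, 31)
C [ 0.46610054 -0.07878055  0.42941227]
brush top (array([ 0.45410408, -0.08253046,  0.21662512]), [np.float64(0.0002777336464779712), np.float64(0.0002777336464779291)]) (array([ 0.45544352, -0.08238803,  0.21762369]), [np.float64(0.001442402942175687), np.float64(0.001599780512462854), np.float64(0.0004746613364793047)]) [ 0.45390973 -0.08231278  0.216     ] [ 0.45402398 -0.08227968  0.218     ]
```

View pics/c2.png

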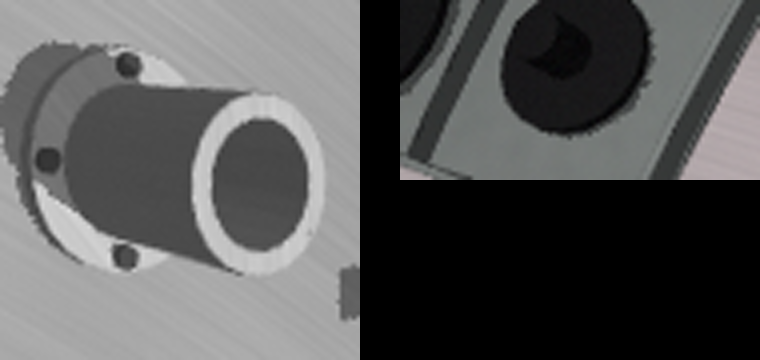

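The barrel mouth is centred at about (459.4,130.6) and its bore is clear. The small cap's knob is at the top left, around (118,11). The brush top height of 0.2166 matches the expected 0.216, so I'll grasp it.

>>> step_arm(
  slide=[
    [59,-2,0],
    [59,-2,0],
    [59,-2,30],
    [59,-2,60],
    [59,-2,90],
    [59,-2,108],
    [59,-2,110],
    [59,-2,110],
    [59,-2,110],
    [59,-2,110],
    [59,-2,110],
    [59,-2,110],
    [59,-2,110],
    [59,-2,110],
  ],
  angular=[
    [0,0,0],
    [0,0,0],
    [0,0,0],
    [0,0,0],
    [0,0,0],
    [0,0,0],
    [0,0,0],
    [0,0,0],
    [0,0,0],
    [0,0,0],
    [0,0,0],
    [0,0,0],
    [0,0,0],
    [0,0,0],
  ],
  hand=[85,85,85,85,85,85,85,85,15,15,15,15,15,15],
  force=50,
)

```text
clock: 3.05
eef_pos: [0.4543, -0.0814, 0.2504]
tcp_rot: [[0.916, 0.402, 0.001], [0.402, -0.916, -0.001], [0.001, 0.001, -1.0]]
ft_force: [-0.6, -0.3, 4.6]
gripper_width: 0.0227
grip_force: 48.8
```

```bash
python3 - <<'E'
from h import *
s=dict(np.load('w1.npz'));s['name']='wrist'
a=shot('scene')
r1=ray(s,459.4,130.6);ra=ray(a,144.9,136.4);rb=ray(shot('top'),372.1,185.3)
print('barrel',tri(r1,ra),tri(r1,rb),tri(r1,ra,rb),plane(s,459.4,130.6,.1))
o=get_obs();print(o['eef_pos'],o['gripper_width'],o['grip_force'],o['ft_force'])
E
```

```text
barrel (array([ 0.56172354, -0.3282401 ,  0.10024514]), [np.float64(0.0006928994292876075), np.float64(0.0006928994292875083)]) (array([ 0.56166641, -0.32670288,  0.10107756]), [np.float64(0.0004955310295030895), np.float64(0.0004955310295031013)]) (array([ 0.56201333, -0.32730242,  0.10083972]), [np.float64(0.000758245067673259), np.float64(0.0009745134547711685), np.float64(0.0006558812990680843)]) [ 0.5614836  -0.32759006  0.1       ]
[ 0.45433805 -0.08141489  0.2504494 ] 0.022759420432142737 48.946698904037476 [ 0.26425537 -0.0600929   4.89833508]
```

>>> step_arm(
  slide=[
    [0,0,-40],
    [0,0,-85],
    [0,0,-125],
    [0,40,-125],
    [0,85,-125],
    [0,130,-125],
    [0,175,-125],
    [0,220,-125],
    [0,255,-125],
    [0,269,-125],
    [0,269,-125],
    [0,269,-125],
    [0,269,-125],
  ],
  angular=[
    [0,0,0],
    [0,0,0],
    [0,0,0],
    [0,0,0],
    [0,0,0],
    [0,0,0],
    [0,0,0],
    [0,0,0],
    [0,0,0],
    [0,0,0],
    [0,0,0],
    [0,0,0],
    [0,0,0],
  ],
  hand=[15,15,15,15,15,15,15,15,15,15,15,15,15],
)

```text
clock: 4.45
eef_pos: [0.562, -0.3265, 0.375]
tcp_rot: [[0.915, 0.403, -0.0], [0.403, -0.915, 0.0], [-0.0, -0.0, -1.0]]
ft_force: [0.2, 0.5, -0.5]
gripper_width: 0.0226
grip_force: 49.5
```

```bash
python3 - <<'E'
from h import *
s=shot('wrist','w2.png');np.savez('w2.npz',**s);a=shot('scene','s2.png')
o=get_obs();print(o['clock'],o['eef_pos'],o['tcp_rot'].round(4).tolist(),o['ft_force'])
k=cv2.imread('pics/s2.png')[60:185,90:215];w=cv2.imread('pics/w2.png')
im=np.zeros((384,790,3),np.uint8);im[:,:414]=w[:,49:463];im[:375,415:]=cv2.resize(k,None,fx=3,fy=3,interpolation=cv2.INTER_CUBIC)
cv2.imwrite('pics/c3.png',im)
E
```

```text
4.55 [ 0.56212362 -0.32650494  0.3755039 ] [[0.9152, 0.4031, 0.0004], [0.4031, -0.9152, -0.0003], [0.0003, 0.0004, -1.0]] [ 0.28749874 -0.25754469 -0.77368414]
```

View pics/c3.png

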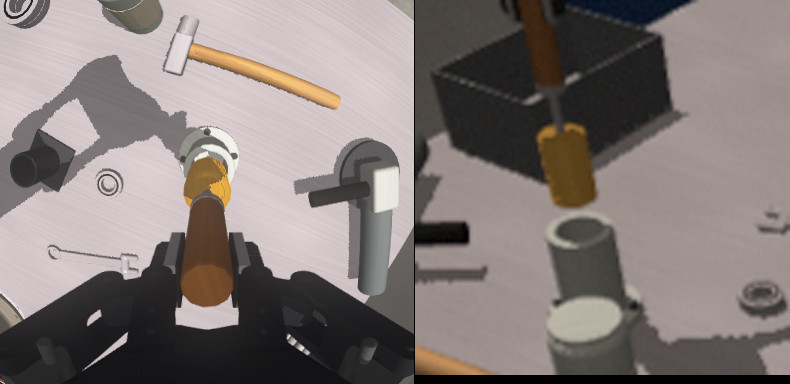

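The brush hangs nearly upright above the barrel mouth. The scene crop puts the bristle end near (573,196) and the mouth at (582,232). I'll check the bristle end position numerically.

```bash
python3 - <<'E'
from h import *
a=shot('scene')
h=cv2.cvtColor(a['pixels'],cv2.COLOR_RGB2HSV)
m=cv2.inRange(h,(15,110,60),(25,255,255));m[:95]=0;m[140:]=0;m[:,:120]=0;m[:,170:]=0
c=max(cv2.findContours(m,0,1)[0],key=cv2.contourArea);x,y,w,hh=cv2.boundingRect(c);print(x,y,w,hh)
for r in range(y,y+hh,2):
    q=np.where(m[r])[0];print(r,q.min(),q.max(),end=' | ')
T=np.array(a['cam_to_world'])
def proj(p):
    q=T[:3,:3].T@(np.array(p)-T[:3,3]);return (a['fx']*q[0]/q[2]+a['cx'],a['fy']*q[1]/q[2]+a['cy'])
for n,z in(('end',.131),('bristle top',.201)):
    for p in((.562,-.3265),(.5617,-.3275)): print(n,np.round(proj((*p,z)),1))
print(proj((.5617,-.3275,.1)))
E
```

```text
130 101 20 28
101 134 144 | 103 132 146 | 105 130 146 | 107 130 147 | 109 131 147 | 111 131 147 | 113 132 147 | 115 132 148 | 117 133 148 | 119 133 148 | 121 134 149 | 123 135 149 | 125 136 149 | 127 136 147 | end [143.5 127.3]
end [143.3 127.2]
bristle top [138.6 104.5]
bristle top [138.4 104.3]
(np.float64(145.32473180066089), np.float64(136.69973287739242))
```

```bash
python3 - <<'E'
from h import *
s=dict(np.load('w2.npz'));T=s['cam_to_world']
def proj(p):
    q=T[:3,:3].T@(np.array(p)-T[:3,3]);th=np.arctan2(np.hypot(q[0],q[1]),q[2]);f=np.arctan2(q[1],q[0])
    return np.round((s['fx']*th*np.cos(f)+s['cx'],s['fx']*th*np.sin(f)+s['cy']),1)
c=np.array([.562,-.3265])
for n,z,r in(('handle top',.341,.012),('handle bottom',.241,.012),('bristle top',.201,.021),('end',.131,.021)):
    X=np.array([.915,.403]);Y=np.array([.403,-.915])
    print(n,proj((*c,z)),'+x',proj((*(c+X*r),z)),'+-y',proj((*(c+Y*r),z)),proj((*(c-Y*r),z)))
print('mouth',proj((.5617,-.3275,.1)))
h=cv2.cvtColor(s['pixels'],cv2.COLOR_RGB2HSV)
for r in range(140,310,6):
    q=np.where(cv2.inRange(h[r:r+1,215:300],(5,100,40),(30,255,255))[0])[0]+215
    print(r,(q.min(),q.max(),int(np.median(h[r,q,0]))) if len(q) else '',end=' | ')
g=cv2.resize(s['pixels'][110:310,200:310],None,fx=3,fy=3,interpolation=cv2.INTER_CUBIC);cv2.imwrite('pics/c4.png',g[...,::-1])
E
```

```text
handle top [255.7 287.1] +x [255.7 262.6] +-y [284.3 286.9] [227.1 286.8]
handle bottom [255.7 208. ] +x [255.7 192.2] +-y [272.2 208. ] [239.2 208. ]
bristle top [255.7 192.5] +x [255.7 168.4] +-y [280.2 192.5] [231.2 192.4]
end [255.7 174.2] +x [255.7 155. ] +-y [275.1 174.2] [236.3 174.2]
mouth [256.4 168.9]
140  | 146  | 152  | 158 (np.int64(252), np.int64(262), 18) | 164 (np.int64(241), np.int64(271), 18) | 170 (np.int64(238), np.int64(274), 18) | 176 (np.int64(236), np.int64(275), 18) | 182 (np.int64(235), np.int64(277), 18) | 188 (np.int64(233), np.int64(279), 18) | 194 (np.int64(233), np.int64(279), 18) | 200 (np.int64(235), np.int64(278), 12) | 206 (np.int64(238), np.int64(274), 12) | 212 (np.int64(240), np.int64(271), 12) | 218 (np.int64(239), np.int64(272), 12) | 224 (np.int64(238), np.int64(273), 12) | 230 (np.int64(237), np.int64(274), 12) | 236 (np.int64(236), np.int64(275), 12) | 242 (np.int64(235), np.int64(276), 12) | 248 (np.int64(234), np.int64(277), 12) | 254 (np.int64(233), np.int64(278), 12) | 260 (np.int64(232), np.int64(279), 12) | 266 (np.int64(231), np.int64(280), 13) | 272 (np.int64(230), np.int64(281), 13) | 278 (np.int64(229), np.int64(282), 13) | 284 (np.int64(229), np.int64(282), 13) | 290 (np.int64(230), np.int64(281), 13) | 296 (np.int64(234), np.int64(277), 13) | 302 (np.int64(240), np.int64(270), 13) | 308  |
```

View pics/c4.png

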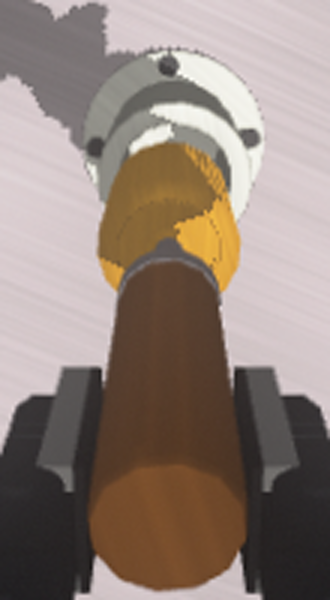

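The handle is seated between the pads and the bristle end is within about 2 mm of plumb over the mouth. I'll nudge it 1 mm and descend.

>>> step_arm(
  slide=[
    [1,1,20],
    [1,1,40],
    [1,1,65],
    [1,1,90],
    [1,1,108],
    [1,1,117],
    [1,1,117],
    [1,1,117],
    [1,1,117],
  ],
  angular=[
    [0,0,0],
    [0,0,0],
    [0,0,0],
    [0,0,0],
    [0,0,0],
    [0,0,0],
    [0,0,0],
    [0,0,0],
    [0,0,0],
  ],
  hand=[15,15,15,15,15,15,15,15,15],
)

```text
clock: 5.5
eef_pos: [0.5639, -0.3283, 0.2595]
tcp_rot: [[0.916, 0.402, 0.002], [0.402, -0.916, -0.002], [0.001, 0.002, -1.0]]
ft_force: [-0.9, 0.1, -1.3]
gripper_width: 0.0231
grip_force: 49.6
```

>>> step_arm(
  slide=[
    [0,0,3],
    [0,0,3],
    [0,0,3],
    [0,0,-30],
    [0,0,-65],
    [0,0,-67],
    [0,0,-67],
    [0,0,-67],
    [0,0,-67],
    [0,0,-30],
    [0,0,0],
    [0,0,3],
    [0,0,3],
    [0,0,3],
    [0,0,3],
  ],
  angular=[
    [0,0,0],
    [0,0,0],
    [0,0,0],
    [0,0,0],
    [0,0,0],
    [0,0,0],
    [0,0,0],
    [0,0,0],
    [0,0,0],
    [0,0,0],
    [0,0,0],
    [0,0,0],
    [0,0,0],
    [0,0,0],
    [0,0,0],
  ],
  hand=[15,15,15,15,15,15,15,15,15,15,15,15,15,15,15],
)

```text
clock: 7.0
eef_pos: [0.5636, -0.3282, 0.2551]
tcp_rot: [[0.916, 0.402, 0.0], [0.402, -0.916, -0.0], [0.0, 0.0, -1.0]]
ft_force: [-0.5, -0.1, -0.8]
gripper_width: 0.0229
grip_force: 49.6
```

>>> step_arm(
  slide=[
    [0,0,-30],
    [0,0,-65],
    [0,0,-70],
    [0,0,-70],
    [0,0,-70],
    [0,0,-70],
    [0,0,-30],
    [0,0,-3],
    [0,0,0],
    [0,0,0],
    [0,0,0],
    [0,0,0],
  ],
  angular=[
    [0,0,0],
    [0,0,0],
    [0,0,0],
    [0,0,0],
    [0,0,0],
    [0,0,0],
    [0,0,0],
    [0,0,0],
    [0,0,0],
    [0,0,0],
    [0,0,0],
    [0,0,0],
  ],
  hand=[15,15,15,15,15,15,15,15,15,15,15,15],
)

```text
clock: 8.2
eef_pos: [0.5638, -0.3283, 0.2559]
tcp_rot: [[0.916, 0.402, 0.001], [0.402, -0.916, -0.001], [0.001, 0.001, -1.0]]
ft_force: [-0.4, 0.9, -1.3]
gripper_width: 0.0228
grip_force: 49.8
```

```bash
python3 - <<'E'
from h import *
a=shot('scene')
T=np.array(a['cam_to_world'])
def proj(p):
    q=T[:3,:3].T@(np.array(p)-T[:3,3]);return np.round((a['fx']*q[0]/q[2]+a['cx'],a['fy']*q[1]/q[2]+a['cy']),1)
h=cv2.cvtColor(a['pixels'],cv2.COLOR_RGB2HSV)
m=cv2.inRange(h,(5,100,30),(25,255,255));m[:70]=0;m[150:]=0;m[:,:115]=0;m[:,185:]=0
for r in range(80,150,4):
    q=np.where(m[r])[0];print(r,(q.min(),q.max()) if len(q) else '',end=' | ')
g=get_obs()['eef_pos'];e=g[2]-.2444
print(g,'pred handle bottom',proj((g[0],g[1],e+.11)),'top',proj((g[0],g[1],e+.21)),'mouth',proj((.5617,-.3275,.1)))
hh=cv2.inRange(h,(0,0,150),(179,40,255))
g=cv2.cvtColor(a['pixels'],cv2.COLOR_RGB2GRAY)
print(g[128:160:2,130:165:3])
E
```

```text
80  | 84  | 88  | 92  | 96 (np.int64(131), np.int64(138)) | 100 (np.int64(132), np.int64(138)) | 104 (np.int64(133), np.int64(139)) | 108 (np.int64(134), np.int64(140)) | 112 (np.int64(135), np.int64(143)) | 116 (np.int64(135), np.int64(143)) | 120 (np.int64(137), np.int64(144)) | 124 (np.int64(138), np.int64(145)) | 128  | 132  | 136  | 140 (np.int64(140), np.int64(143)) | 144  | 148  | [ 0.56376744 -0.32827755  0.25585747] pred handle bottom [143.2 130.4] top [136.1  97.5] mouth [145.3 136.7]
[[150 150 151  59  58  58 149 149 149 149 149 149]
 [151 152 150 102  66 124 162 154 150 151 151 152]
 [152 152 155 169  80 107 134 165 157 150 150 151]
 [151 152 175  83  67  68  73  72 178 151 152 149]
 [151 157 151  64  65  60  73  71 177 149 151 150]
 [154 155 122  64  95  62 114  84  82 139 148 150]
 [155 141  92  91 117  76  90  81  65 133 152 150]
 [155 155  70  86  86  86  74  68  66 118 149 151]
 [156 155  72  75  76  74  72  69  64  87 151 152]
 [154 155  80  74  74  72  70  69  65  62 150 149]
 [156 154  93  75  76  74  73  69  66  60 152 154]
 [153 156 117  74  76  75  72  70  66  64 149 152]
 [152 152 136  72  77  72  74  70  68  63 149 149]
 [152 151 153  74  75  74  72  72  69  63 147 150]
 [154 152 151  74  74  74  73  71  68  62 155 166]
 [153 153 154  79  79  95  98  88  69  66 111 177]]
```

>>> step_arm(
  slide=[
    [0,0,2],
    [0,0,3],
    [0,0,3],
    [0,0,3],
  ],
  angular=[
    [0,0,0],
    [0,0,0],
    [0,0,0],
    [0,0,0],
  ],
  hand=[15,15,15,15],
)

```text
clock: 8.65
eef_pos: [0.5635, -0.3281, 0.2519]
tcp_rot: [[0.916, 0.402, -0.0], [0.402, -0.916, -0.0], [-0.0, 0.0, -1.0]]
ft_force: [0.4, -0.2, -1.2]
gripper_width: 0.0229
grip_force: 49.8
```

>>> step_arm(
  slide=[
    [0,0,2],
    [0,0,3],
    [0,0,3],
  ],
  angular=[
    [0,0,0],
    [0,0,0],
    [0,0,0],
  ],
  hand=[15,15,15],
)

```text
clock: 8.95
eef_pos: [0.5638, -0.3283, 0.2502]
tcp_rot: [[0.916, 0.402, 0.002], [0.402, -0.916, -0.001], [0.001, 0.002, -1.0]]
ft_force: [-0.3, 0.5, 4.7]
gripper_width: 0.0228
grip_force: 50.3
```

>>> step_arm(
  slide=[
    [0,0,-40],
    [0,0,-85],
    [0,0,-125],
    [0,-40,-125],
    [0,-85,-125],
    [-1,-130,-125],
    [-2,-175,-125],
    [-2,-220,-125],
    [-2,-255,-125],
    [-2,-269,-125],
    [-2,-269,-125],
    [-2,-269,-125],
  ],
  angular=[
    [0,0,0],
    [0,0,0],
    [0,0,0],
    [0,0,0],
    [0,0,0],
    [0,0,0],
    [0,0,0],
    [0,0,0],
    [0,0,0],
    [0,0,0],
    [0,0,0],
    [0,0,0],
  ],
  hand=[15,15,15,15,15,15,15,15,15,15,15,15],
)

```text
clock: 10.15
eef_pos: [0.4541, -0.0833, 0.3741]
tcp_rot: [[0.916, 0.402, 0.001], [0.402, -0.916, -0.001], [0.0, 0.001, -1.0]]
ft_force: [-0.5, -0.5, -1.5]
gripper_width: 0.023
grip_force: 49.8
```

```bash
python3 - <<'E'
from h import *
s=shot('wrist','w3.png');a=shot('scene','s3.png')
o=get_obs();print(o['clock'],o['eef_pos'],o['ft_force'])
k=cv2.imread('pics/s3.png')[70:195,180:305];w=cv2.imread('pics/w3.png')
im=np.zeros((384,790,3),np.uint8);im[:,:414]=w[:,49:463];im[:375,415:]=cv2.resize(k,None,fx=3,fy=3,interpolation=cv2.INTER_CUBIC)
cv2.imwrite('pics/c5.png',im)
E
```

```text
10.25 [ 0.45414566 -0.08377293  0.3736833 ] [ 0.15275685  0.23896695 -1.48403637]
```

View pics/c5.png

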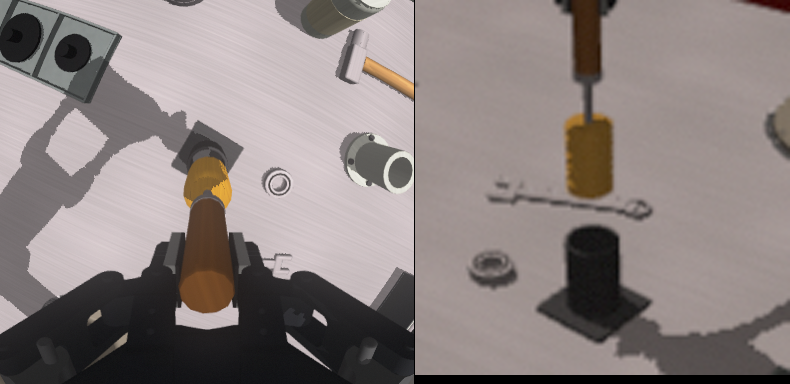

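The brush hangs upright over the holder, with the end at crop (590,190) above the rim at (593,240). The barrel is still upright. I'll lower and release.

>>> step_arm(
  slide=[
    [0,0,30],
    [0,0,60],
    [0,0,90],
    [0,0,110],
    [0,0,120],
    [0,0,125],
    [0,0,125],
    [0,0,125],
  ],
  angular=[
    [0,0,0],
    [0,0,0],
    [0,0,0],
    [0,0,0],
    [0,0,0],
    [0,0,0],
    [0,0,0],
    [0,0,0],
  ],
  hand=[15,15,15,15,15,15,15,15],
)

```text
clock: 11.05
eef_pos: [0.4541, -0.083, 0.2497]
tcp_rot: [[0.916, 0.402, 0.002], [0.402, -0.916, -0.001], [0.001, 0.001, -1.0]]
ft_force: [0.3, -0.1, -0.9]
gripper_width: 0.0228
grip_force: 49.8
```

>>> step_arm(
  slide=[
    [0,0,2],
    [0,0,2],
    [0,0,2],
    [0,0,2],
    [0,0,2],
    [0,0,2],
    [0,0,-20],
    [0,0,-60],
    [0,0,-100],
    [25,-45,-110],
    [50,-90,-110],
    [70,-135,-110],
    [90,-170,-110],
    [104,-200,-110],
    [104,-200,-110],
    [104,-200,-110],
    [104,-200,-110],
  ],
  angular=[
    [0,0,0],
    [0,0,0],
    [0,0,0],
    [0,0,0],
    [0,0,0],
    [0,0,0],
    [0,0,0],
    [0,0,0],
    [0,0,0],
    [0,0,0],
    [0,0,0],
    [0,0,0],
    [0,0,0],
    [0,0,0],
    [0,0,0],
    [0,0,0],
    [0,0,0],
  ],
  hand=[15,15,85,85,85,85,85,85,85,85,85,85,85,85,85,85,85],
)

```text
clock: 12.75
eef_pos: [0.4683, 0.1414, 0.3588]
tcp_rot: [[0.916, 0.401, -0.0], [0.401, -0.916, -0.001], [-0.0, 0.0, -1.0]]
ft_force: [0.6, -0.6, 0.0]
gripper_width: 0.0849
grip_force: 0.0
```

```bash
python3 - <<'E'
from h import *
s=shot('wrist','w4.png');np.savez('w4.npz',**s);a=shot('scene','s4.png')
o=get_obs();print(o['clock'],o['eef_pos'],o['ft_force'])
k=cv2.imread('pics/s4.png')[90:180,120:300];w=cv2.imread('pics/w4.png')
im=np.zeros((600,540,3),np.uint8);im[:330,:512]=w[:330];im[330:]=cv2.resize(k,None,fx=3,fy=3,interpolation=cv2.INTER_CUBIC)
cv2.imwrite('pics/c6.png',im)
E
```

```text
12.85 [0.46844299 0.14113544 0.35893449] [-0.05572083 -0.33554934  0.01888893]
```

View pics/c6.png

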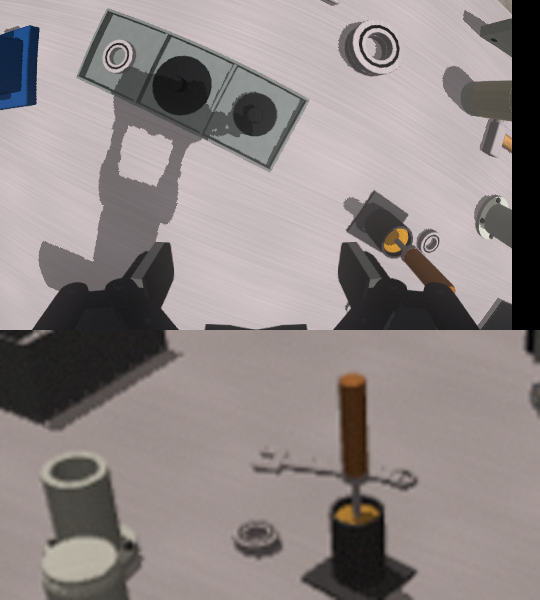

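The brush stands in its holder again and the barrel has not moved. In the wrist view the small cap is at about (255,115), with the big cap at (181,85) and the bearing at (118,56). Next I'll locate the small cap's knob.

```bash
python3 - <<'E'
from h import *
s=dict(np.load('w4.npz'));s['name']='wrist'
g=cv2.cvtColor(s['pixels'],cv2.COLOR_RGB2GRAY)
for t in(35,45,55):
    m=cv2.inRange(g,0,t);m[:85]=0;m[145:]=0;m[:,:224]=0;m[:,285:]=0
    m=cv2.morphologyEx(m,cv2.MORPH_OPEN,cv2.getStructuringElement(2,(15,15)))
    c=max(cv2.findContours(m,0,1)[0],key=cv2.contourArea)
    q=np.array([plane(s,u,v,.024)[:2] for u,v in c[:,0]],np.float32)*1000
    print(t,cv2.fitEllipse(c),cv2.fitEllipse(q),cv2.minEnclosingCircle(q))
e=cv2.fitEllipse(c)[0]
print(g[95:135:2,235:277:2])
a=shot('scene');b=shot('top')
print('disc tri', tri(ray(s,*e),ray(b,214.7,196.3)))
A=cv2.cvtColor(a['pixels'],cv2.COLOR_RGB2GRAY);print(A[196:216:1,300:320])
E
```

```text
Traceback (most recent call last):
ValueError: max() iterable argument is empty
```

```bash
python3 - <<'E'
from h import *
s=dict(np.load('w4.npz'));s['name']='wrist'
g=cv2.cvtColor(s['pixels'],cv2.COLOR_RGB2GRAY)
print(g[90:142:3,224:286:3])
a=shot('scene');b=shot('top')
for t in(40,48,60):
    m=cv2.inRange(g,0,t);m[:85]=0;m[145:]=0;m[:,:226]=0;m[:,285:]=0
    m=cv2.morphologyEx(m,cv2.MORPH_OPEN,cv2.getStructuringElement(2,(11,11)))
    cs=cv2.findContours(m,0,1)[0]
    if not cs: print(t,'none');continue
    c=max(cs,key=cv2.contourArea)
    q=np.array([plane(s,u,v,.024)[:2] for u,v in c[:,0]],np.float32)*1000
    e=cv2.fitEllipse(c);print(t,e,cv2.fitEllipse(q))
    print('disc tri', tri(ray(s,*e[0]),ray(b,214.7,196.3)))
A=cv2.cvtColor(a['pixels'],cv2.COLOR_RGB2GRAY);print(A[196:216:1,300:320])
E
```

```text
[[ 70 144 145 144 147 146 147 146 145 148 149 148 148 147 148 149 149 150
  148 149  92]
 [127 145 144 145 146 147 111  85  84  57  53  54 102 148 146 145 146 147
  149 150 149]
 [143 145 144 146 145  86  73  47  48  48  50  49  51  51  67 145 145 146
  148 148 147]
 [144 143 145 145  83  46  46  47  48  48  49  50  50  50  51  52 147 147
  149 149 148]
 [142 144 146  91  75  46  48  47  49  50  50  50  50  50  52  52  62 147
  149 149 149]
 [144 144 145  84  45  46  46  49  39  36  49  52  52  52  52  52  54 126
  149 149 150]
 [144 144 144  74  46  47  47  35  35  40  50  44  50  51  52  52  53  76
  150 149 149]
 [145 144 119  59  47  47  44  36  40  48  51  52  51  50  52  53  53  54
  150 151 149]
 [ 86 136  84  48  34  38  46  34  47  49  50  51  50  52  52  54  54  54
  150 151 149]
 [ 83  83  85  58  36  36  36  35  45  50  50  51  53  53  51  54  54  54
  150 150 151]
 [ 84  84  83  72  37  37  36  38  38  48  47  51  49  53  53  54  54  65
  149 151 152]
 [ 84  84  84  85  37  37  37  36  37  39  47  50  52  52  53  54  55 119
  149 151 151]
 [ 84 135  85  85  65  38  38  3
[... 2507 characters left out ...]
  94 102
  107  89]
 [ 18  19  20  20  14   8   7   5   6   4   5   6   4   4  12  23  54  89
  103 105]
 [ 22  18  19  22  17  10  12  13   8   8   9   4  11   8  13   5   6  53
   89 104]
 [ 24  20  20  15  17   7   8   8   2   8  10   2   3   7  15   5  12  11
   53  97]
 [ 19  23  19  22  12   7  12   7   5  10  12   3  10  13  10   6   7   8
    7  72]
 [ 19  18  19  19  13   9   5   9   7   6   9   7   6  11  11   8  11   5
   10  29]
 [ 18  17  22  16  16   8   6   5   6  11  10   6  10  10  14  14  11  12
   10  21]
 [ 19  19  17  18  20  11   5   3   6  11   3  12  13  14  15  14  20   8
    9  14]
 [ 21  18  22  15  19  14  11   8   3  10  12   8  13  12  14  20  17  20
   17  18]]
```

>>> step_arm(
  slide=[
    [30,-1,0],
    [62,-2,40],
    [62,-2,85],
    [62,-2,130],
    [62,-2,170],
    [62,-2,179],
    [62,-2,179],
    [62,-2,179],
  ],
  angular=[
    [0,0,0],
    [0,0,0],
    [0,0,0],
    [0,0,0],
    [0,0,0],
    [0,0,0],
    [0,0,0],
    [0,0,0],
  ],
  hand=[50,50,50,50,50,50,50,50],
)

```text
clock: 13.75
eef_pos: [0.5255, 0.169, 0.1819]
tcp_rot: [[0.916, 0.402, 0.003], [0.402, -0.916, 0.001], [0.003, 0.001, -1.0]]
ft_force: [0.1, -0.9, 1.1]
gripper_width: 0.0498
grip_force: 0.0
```

```bash
python3 - <<'E'
from h import *
s=shot('wrist','w5.png');np.savez('w5.npz',**s)
o=get_obs();print(o['clock'],o['eef_pos'],o['ft_force'])
T=s['cam_to_world']
def proj(p):
    q=T[:3,:3].T@(np.array(p)-T[:3,3]);th=np.arctan2(np.hypot(q[0],q[1]),q[2]);f=np.arctan2(q[1],q[0])
    return np.round((s['fx']*th*np.cos(f)+s['cx'],s['fx']*th*np.sin(f)+s['cy']),1)
c=np.array([.5248,.168]);X=np.array([.916,.402]);Y=np.array([.402,-.916])
print('knob top',proj((*c,.054)),'edges x',proj((*(c+X*.01),.054)),proj((*(c-X*.01),.054)),'y',proj((*(c+Y*.01),.054)),proj((*(c-Y*.01),.054)))
print('disc',proj((*c,.024)),proj((*(c+X*.03),.024)),proj((*(c-X*.03),.024)),proj((*(c+Y*.03),.024)),proj((*(c-Y*.03),.024)))
a=shot('scene');T=a['cam_to_world'];q=T[:3,:3].T@(np.array([*c,.054])-T[:3,3]);print('scene knob',a['fx']*q[0]/q[2]+a['cx'],a['fy']*q[1]/q[2]+a['cy'])
g=cv2.resize(s['pixels'][90:330,120:400],None,fx=2,fy=2,interpolation=cv2.INTER_CUBIC)
g=np.clip(g.astype(float)*1.8,0,255).astype(np.uint8)
cv2.imwrite('pics/c7.png',g[...,::-1])
E
```

```text
13.8 [0.52562546 0.16908679 0.18228378] [-0.26276937  0.38820604  0.44856054]
knob top [256.3 212.8] edges x [256.3 199.3] [256.3 225.8] y [270.4 212.8] [242.2 212.8]
disc [256.2 199.9] [256.2 163.2] [256.2 234. ] [293.3 199.9] [219.1 199.9]
scene knob 309.5787809786224 204.67269807310268
```

View pics/c7.png

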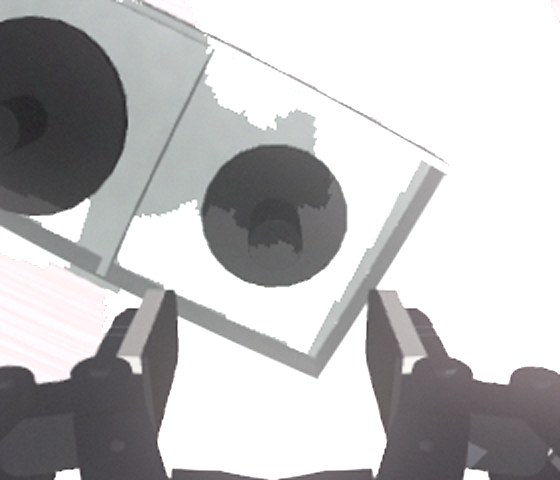

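The small cap's disc centre is at about (257.5,197.5), against a prediction of (256.2,199.9). The 60 mm diameter matches at z = 0.024, so the heights agree. Descending in two stages.

>>> step_arm(
  slide=[
    [-1,1,40],
    [-1,1,70],
    [-1,1,78],
    [-1,1,78],
    [-1,1,78],
  ],
  angular=[
    [0,0,0],
    [0,0,0],
    [0,0,0],
    [0,0,0],
    [0,0,0],
  ],
  hand=[45,45,45,45,45],
)

```text
clock: 14.35
eef_pos: [0.5249, 0.168, 0.1037]
tcp_rot: [[0.916, 0.402, 0.003], [0.402, -0.916, 0.0], [0.003, 0.001, -1.0]]
ft_force: [-0.4, 0.6, 0.3]
gripper_width: 0.0449
grip_force: 0.0
```

>>> step_arm(
  slide=[
    [0,0,3],
    [0,0,3],
    [0,0,3],
    [0,0,3],
    [0,0,3],
    [0,0,3],
    [0,0,3],
    [0,0,3],
    [0,0,-10],
    [0,0,-40],
    [0,0,-40],
  ],
  angular=[
    [0,0,0],
    [0,0,0],
    [0,0,0],
    [0,0,0],
    [0,0,0],
    [0,0,0],
    [0,0,0],
    [0,0,0],
    [0,0,0],
    [0,0,0],
    [0,0,0],
  ],
  hand=[45,12,12,12,12,12,12,12,12,12,12],
  force=40,
)

```text
clock: 15.45
eef_pos: [0.5256, 0.1681, 0.1457]
tcp_rot: [[0.916, 0.402, 0.007], [0.402, -0.916, 0.001], [0.006, 0.002, -1.0]]
ft_force: [0.8, 0.3, -0.2]
gripper_width: 0.0184
grip_force: 39.2
```

>>> step_arm(
  slide=[
    [0,0,-45],
    [0,0,-90],
    [0,0,-135],
    [0,0,-180],
    [0,0,-225],
    [-16,45,-225],
    [-32,90,-225],
    [-48,135,-225],
    [-64,180,-225],
    [-80,225,-225],
    [-96,270,-225],
    [-112,315,-225],
    [-128,360,-225],
    [-144,405,-225],
    [-160,450,-225],
    [-166,468,-225],
    [-166,468,-225],
    [-166,468,-225],
  ],
  angular=[
    [0,0,0],
    [0,0,0],
    [0,0,0],
    [0,0,0],
    [0,0,0],
    [0,0,0],
    [0,0,0],
    [0,0,0],
    [0,0,0],
    [0,0,0],
    [0,0,0],
    [0,0,0],
    [0,0,0],
    [0,0,0],
    [0,0,0],
    [0,0,0],
    [0,0,0],
    [0,0,0],
  ],
  hand=[12,12,12,12,12,12,12,12,12,12,12,12,12,12,12,12,12,12],
)

```text
clock: 17.25
eef_pos: [0.5598, -0.3273, 0.3662]
tcp_rot: [[0.916, 0.402, -0.001], [0.402, -0.916, 0.001], [-0.0, -0.002, -1.0]]
ft_force: [0.6, 0.3, 0.4]
gripper_width: 0.0187
grip_force: 39.4
```

>>> step_arm(
  slide=[
    [2,1,45],
    [2,1,90],
    [2,1,126],
    [2,1,126],
    [2,1,126],
  ],
  angular=[
    [0,0,0],
    [0,0,0],
    [0,0,0],
    [0,0,0],
    [0,0,0],
  ],
  hand=[12,12,12,12,12],
)

```text
clock: 17.75
eef_pos: [0.5627, -0.3266, 0.2421]
tcp_rot: [[0.915, 0.403, 0.0], [0.403, -0.915, -0.0], [0.0, 0.0, -1.0]]
ft_force: [0.2, -0.1, 0.7]
gripper_width: 0.0183
grip_force: 39.4
```

```bash
python3 - <<'E'
from h import *
s=shot('wrist','w6.png');np.savez('w6.npz',**s);a=shot('scene','s6.png')
o=get_obs();print(o['clock'],o['eef_pos'],o['tcp_rot'].round(4).tolist(),o['ft_force'])
p=o['eef_pos'];T=a['cam_to_world']
def ps(p):
    q=T[:3,:3].T@(np.array(p)-T[:3,3]);return np.round((a['fx']*q[0]/q[2]+a['cx'],a['fy']*q[1]/q[2]+a['cy']),1)
W=s['cam_to_world']
def pw(p):
    q=W[:3,:3].T@(np.array(p)-W[:3,3]);th=np.arctan2(np.hypot(q[0],q[1]),q[2]);f=np.arctan2(q[1],q[0])
    return np.round((s['fx']*th*np.cos(f)+s['cx'],s['fx']*th*np.sin(f)+s['cy']),1)
z=p[2]-.0965
for n,f in(('scene',ps),('wrist',pw)): print(n,'disc top',f((p[0],p[1],z+.02)),'spigot end',f((p[0],p[1],z)),'mouth',f((.5617,-.3275,.1)))
k=cv2.imread('pics/s6.png')[90:180,100:190];w=cv2.imread('pics/w6.png')[100:340,130:380]
im=np.zeros((480,790,3),np.uint8);im[:360,:375]=cv2.resize(w,(375,360),interpolation=cv2.INTER_CUBIC);im[:400,390:]=cv2.resize(k,(400,400),interpolation=cv2.INTER_CUBIC)
cv2.imwrite('pics/c8.png',np.clip(im*1.4,0,255).astype(np.uint8))
E
```

```text
17.85 [ 0.56331466 -0.3275979   0.24415398] [[0.9152, 0.4029, 0.0041], [0.4029, -0.9152, -0.0031], [0.0025, 0.0045, -1.0]] [ 0.21887577 -0.09414327  0.22583134]
scene disc top [140.3 115.7] spigot end [141.7 122.2] mouth [145.3 136.7]
wrist disc top [257.8 244.4] spigot end [257.6 229.6] mouth [256.2 206.1]
```

View pics/c8.png

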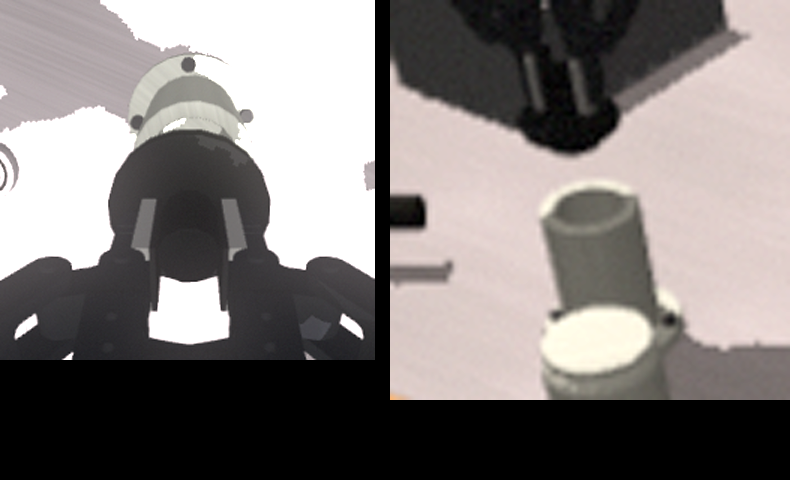

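The cap hangs square beneath the fingers over the mouth. Its disc edge is at crop (570,152), the mouth is at (590,210), and the barrel has not moved.

>>> step_arm(
  slide=[
    [-1,1,20],
    [-1,1,35],
    [-1,1,45],
    [-1,1,52],
    [-1,1,52],
    [-1,1,52],
  ],
  angular=[
    [0,0,0],
    [0,0,0],
    [0,0,0],
    [0,0,0],
    [0,0,0],
    [0,0,0],
  ],
  hand=[12,12,12,12,12,12],
)

```text
clock: 18.45
eef_pos: [0.562, -0.3292, 0.1899]
tcp_rot: [[0.916, 0.402, 0.001], [0.402, -0.916, -0.001], [0.001, 0.001, -1.0]]
ft_force: [0.3, -1.3, -1.8]
gripper_width: 0.0188
grip_force: 39.4
```

>>> step_arm(
  slide=[
    [0,-1,2],
    [0,-1,4],
    [0,-1,5],
    [0,-1,5],
    [0,-1,5],
  ],
  angular=[
    [0,0,0],
    [0,0,0],
    [0,0,0],
    [0,0,0],
    [0,0,0],
  ],
  hand=[12,12,12,12,12],
)

```text
clock: 18.95
eef_pos: [0.5613, -0.3281, 0.1839]
tcp_rot: [[0.916, 0.402, 0.0], [0.402, -0.916, -0.0], [-0.0, 0.0, -1.0]]
ft_force: [-0.5, 0.3, -0.9]
gripper_width: 0.0188
grip_force: 39.4
```

>>> step_arm(
  slide=[
    [0,0,1],
    [0,0,2],
    [0,0,2],
  ],
  angular=[
    [0,0,0],
    [0,0,0],
    [0,0,0],
  ],
  hand=[12,12,12],
)

```text
clock: 19.25
eef_pos: [0.5613, -0.3281, 0.1836]
tcp_rot: [[0.916, 0.402, 0.001], [0.402, -0.916, -0.001], [0.001, 0.001, -1.0]]
ft_force: [-2.5, 1.7, 7.7]
gripper_width: 0.0188
grip_force: 40.5
```

It made contact with about 8 N. I'll release and back off straight up.

>>> step_arm(
  slide=[
    [0,0,1],
    [0,0,1],
    [0,0,1],
    [0,0,1],
    [0,0,1],
    [0,0,-15],
    [0,0,-50],
    [0,0,-95],
    [-40,0,-120],
    [-80,0,-120],
    [-100,0,-120],
    [-100,0,-120],
    [-100,0,-120],
  ],
  angular=[
    [0,0,0],
    [0,0,0],
    [0,0,0],
    [0,0,0],
    [0,0,0],
    [0,0,0],
    [0,0,0],
    [0,0,0],
    [0,0,0],
    [0,0,0],
    [0,0,0],
    [0,0,0],
    [0,0,0],
  ],
  hand=[45,45,45,45,45,45,45,45,45,45,45,45,45],
)

```text
clock: 20.55
eef_pos: [0.4698, -0.3683, 0.3021]
tcp_rot: [[0.916, 0.401, 0.001], [0.401, -0.916, -0.0], [0.001, 0.0, -1.0]]
ft_force: [0.0, -0.2, -0.6]
gripper_width: 0.045
grip_force: 0.0
```

```bash
python3 - <<'E'
from h import *
s=shot('wrist','w7.png');s['name']='wrist';a=shot('scene','s7.png')
o=get_obs();print(o['clock'],o['eef_pos'],o['ft_force'],o['gripper_width'])
g=cv2.cvtColor(s['pixels'],cv2.COLOR_RGB2GRAY);W=s['cam_to_world']
q=W[:3,:3].T@(np.array([.5617,-.3275,.108])-W[:3,3]);th=np.arctan2(np.hypot(q[0],q[1]),q[2]);f=np.arctan2(q[1],q[0])
print('pred disc centre',s['fx']*th*np.cos(f)+s['cx'],s['fx']*th*np.sin(f)+s['cy'])
k=cv2.imread('pics/s7.png')[90:180,120:270];w=cv2.imread('pics/w7.png')[:300]
im=np.zeros((600,512,3),np.uint8);im[:300]=w;im[300:,:500]=cv2.resize(k,(500,300),interpolation=cv2.INTER_CUBIC)
cv2.imwrite('pics/c9.png',im)
E
```

```text
20.65 [ 0.47051551 -0.367819    0.30172832] [-0.22669529 -0.07707385  0.15187786] 0.04525812924072334
pred disc centre 255.03277583965715 75.13421658415274
```

View pics/c9.png

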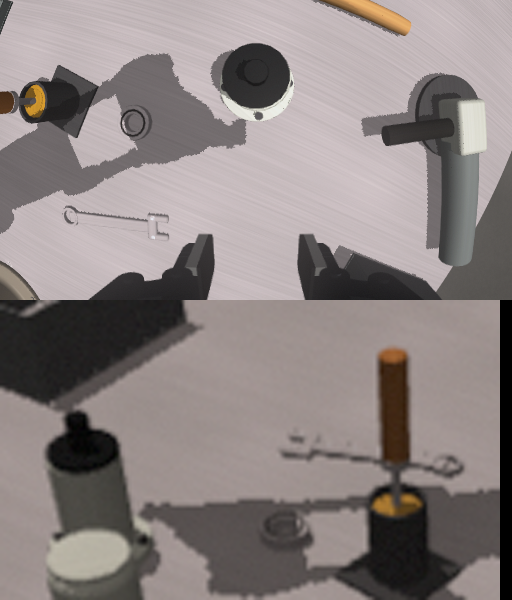

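The cap sits flat on the barrel, with its disc centre at about (256,75) against a prediction of (255,75). The brush stands in its holder and everything else is in place, so I'm handing the job in.

```bash
python3 -c "
from rig import sign_off
print(sign_off())"
```

```text
the job is handed in; nothing more can be done
None
```

I brushed the bore to the bottom three times, stood the brush back in its holder, seated the smaller cap flat on the barrel and handed the job in at about 21 s; the hand-in call returned no verdict.

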